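Set the wing screw of a punch strip guide and hold it

ROBOT

A 6-joint arm with a two-finger parallel gripper is mounted at the origin on a cart in front of the work surface, level with it; the furniture and walls round the work are solid. World frame = base frame: x ahead of the robot, y to its left, z up, the work surface at z = 0. Lengths are in m, angles in rad, forces in N, time in s.
With the tool pointing down it reaches from about 0.4 to 0.825 m from the base axis. Payload 7 kg.
Tool frame: the origin (TCP) lies at the very end of the fingers, on their centre line; the grasp point (between the pads) lies 19 mm behind it (arm.grip_point_offset is the distance from the TCP to the grasp point, in m); z points along the fingers, y is the line along which they close (so a half turn about z gives the same grasp; the last joint's range is limited). The gripper opens to 88 mm and grips with 3 to 60 N. Pads are 19 mm wide; open, the fingers measure 130 mm over their backs; the gripper's body (78 mm by 193 mm) begins 47 mm behind the grasp point.
Start: joints at [-0.85, 0.359, 0.012, 0, -1.224, -0.288], TCP at [0.283, -0.613, 0.227] pointing down, gripper open.
Joint ranges: [-3.07, 3.07], [-1.43, 2.12], [-1.02, 1.25], [-3.03, 1.67], [-3.05, -0], [-3.03, 3.03]. Speed limits (rad/s): [2.39, 2.39, 3.01, 3.14, 3.14, 3.14].

INTERFACE

Orientations are given as [roll, pitch, yaw] about the fixed x, y, z axes, in that order (R = Rz(yaw) Ry(pitch) Rx(roll)).
In Python, from station import arm, cams gives the robot as it stands.
- The arm moves only by the shell command python3 -m handwheel 'ROWS' [FORCE]. ROWS is JSON, a list that holds one entry, the list of rows, each a list of 7 numbers: the shift along the tool's x, y, z normalised to -1 to 1, where 1 is 0.08 m, then the turn, a rotation vector about the tool's x, y, z normalised to -1 to 1, where 1 is 0.5 rad, then the closure in counts, from 0 (fully open) to 255 (shut). In form: [[[x, y, z, wx, wy, wz, hand], ...]]. A call has 1 to 5 rows; each row is the pose to reach, as a shift and turn from the pose commanded when the call began, along the tool's axes at that moment; what a row does not reach only later rows make up. A row lasts 1/8 s, in which the tool goes at most 62.5 mm and 10.7 degrees, less where a joint would pass 70% of its speed; a pose out of reach is approached as far as the arm can. A call with a number of a shift or a turn outside -1 to 1 is refused whole. A call with a gripper value outside its range is refused whole. The fingers move at their own pace and stop on an object; FORCE is the grip in N (left out, the last holds). Time passes only in rows, so rows that repeat a pose let the fingers close. It gives the time, the measured TCP pose, the force, the opening and the grip force at its end, in the units of the state.
- arm.get_state(): the state, without advancing time (a new reading comes with each control period).
- cams.grab_frame(name): name is "scene" or "top" or "wrist"; returns the picture (480x640x3 uint8, blue, green, red); there is no depth.
- cams.camera_info(name): a dict with "camera_matrix" (3x3 intrinsics, pixels), "R" (3x3) and "t" (3): a world point X has camera coordinates R X + t; the wrist camera has in their place "hand_eye" (4x4, takes a point from camera to tool coordinates, whose origin is the TCP and whose axes are the flange's). Camera axes: x right, y down, z forward; pixel columns grow to the right and rows downward; lengths in m; the calibration is good to about 2 mm. A picture is of the moment at which its call begins: read the wrist's pose just before it. camera_info takes no time and is no camera call.
- arm.job_done(): hands the job in; it is judged then, once.
The state is a dict: "t": time; "q": joint angles; "qd": joint speeds; "joint_efforts": joint torques, N m; "eef_pos": TCP position; "ee_rot": TCP orientation; "force": force on the tool from outside, world axes, zero at the start; "moment": the same for the moment, N m; "width": finger opening in m; "gripper_force": force on a finger pad.
Only numpy, scipy, OpenCV 4.12 (cv2) and the standard library are available. Lean on these libraries where they do the work, as an engineer would, in place of code of your own. Each camera call takes 0.05 s, during which the arm holds its last target. There are 200 camera calls.

TASK

Fold the cover of the strip guide right down until it lies flat and shut. Then turn its wing screw clockwise (seen from above) until it seats, back it off a quarter turn so that the strip can just slide, and finish still gripping the wing, keeping it there so that it cannot creep while I lock its nut. Leave the other things on the table where they are.

Things in the scene. Friction and masses are not known exactly. Their poses are not given: they have to be found in the camera images.
- guide: strip guide fixed to the table: dark steel base plate 150 x 190 x 12 mm (x by y), a 206 x 44 x 3 mm metal strip lying along y in its channel. Origin under the plate's centre, on the table; its x axis points from the front (screw side) to the back (hinge side), y along the hinge, z up.
- cover (a joint): opening angle of the aluminium cover, rad: 0 shut and level (its stop), 1.57 upright, up to 1.9 leaning back. The hinge is stiff (about 0.4 N m), so the cover stays wherever it is left. The cover is a plate 150 mm wide (along the hinge) and 6 mm thick that reaches 125 mm from the hinge axis, with a 4 mm high lip along the outside of its free edge.
- cover_hinge (a point): on the hinge axis of the cover at mid-width, 67 mm behind the guide's centre and 24.5 mm above the table. Its axes are the cover's: -x points from the hinge to the free edge, y along the hinge, z out of the cover's outer face.
- cover_press (a point): a plain spot on the outer face of the cover, 100 mm from the hinge axis and 35 mm to the -y side of mid-width, good for pushing the cover shut with closed fingertips. Its axes are the cover's (z out of the outer face); 27.5 mm above the table when shut.
- screw (a joint): angle of the wing screw in the cover, rad, growing as it is turned clockwise seen from above (tightening): 0 is seated against its hard stop, negative is backed off. It turns with light friction (about 0.12 N m), stays where it is left, and is captive: it turns without rising or sinking noticeably.
- wing: the steel wing of the screw: a flat upright bar 10 mm thick (y), 64 mm long over its round ends (x) and 24 mm high, above an 8 mm shank. Origin on the screw axis at the bar's underside; x along the bar, z outwards along the screw axis. With the cover shut it spans 51 to 75 mm above the table; below it are 19 mm of bare shank and then the nut.
- wing_grip (a point): centre of the wing bar, on the screw axis, 12 mm above the bar's underside, 63.5 mm above the table with the cover shut (109 mm from the hinge axis, 40 mm to the +y side of mid-width). Axes as the wing: x along the bar, y across its 10 mm thickness (grip along y), z along the screw axis.
- staple_box: small cardboard staple box 36 x 58 x 19 mm lying left of the guide; a bystander. Origin under its centre.
- die: small stepped steel punch die, 25 mm diameter, 34 mm tall, standing right of the guide towards the back; a bystander. Origin under its centre.
- die_small: smaller stepped punch die, 17 mm diameter, 30 mm tall, standing right of the guide towards the front; a bystander. Origin under its centre.
- clamp: plastic spring clamp 58 x 111 x 21 mm lying well to the left of the guide; a bystander. Origin under its centre.
- bottle: glue bottle 53 mm diameter, 165 mm tall, standing left of the work; a bystander. Origin under its centre.

How it is judged:
On the way, in this order (a step that is already met when the one before it is completed fails the run):
1. the cover is folded down flat (value of joint cover below 0.05 rad), for 0.2 s.
2. with the cover shut, the wing screw is turned clockwise until it seats (value of joint screw above -0.07 rad and value of joint cover below 0.06 rad), for 0.1 s.
At the end, for the whole second after the job is handed in: The cover is shut (within 0.06 rad), the screw stands a quarter turn (1.57 rad, within 0.26 rad) back from its seat and is still, and the fingers still grip the wing with more than 5 N, the grasp point within 30 mm of the wing's centre (value of joint cover below 0.06 rad and value of joint screw between -1.83 and -1.31 rad and velocity of joint screw between -0.05 and 0.05 rad/s and contact force between the fingers and wing above 5 N and distance between the grasp point and wing_grip below 0.03 m); the arm keeps its last pose, push and grip.
It fails at once if the staple box is pushed more than 30 mm away (distance of staple_box from where it was at the start of the episode above 0.03 m).
It fails at once if the punch die is pushed more than 30 mm away or knocked over (distance of die from where it was at the start of the episode above 0.03 m or angle between die's own z axis and vertical above 0.6 rad).
It fails at once if the small punch die is pushed more than 30 mm away or knocked over (distance of die_small from where it was at the start of the episode above 0.03 m or angle between die_small's own z axis and vertical above 0.6 rad).
It fails at once if the spring clamp is pushed more than 30 mm away (distance of clamp from where it was at the start of the episode above 0.03 m).
It fails at once if the glue bottle is pushed more than 30 mm away or knocked over (distance of bottle from where it was at the start of the episode above 0.03 m or angle between bottle's own z axis and vertical above 0.6 rad).
It also fails if it takes over 72 s, if anything falls off the work surface, if the arm or the gripper's body presses on something with over 40 N, if the wrist force passes 120 N, or if a joint passes its speed limit or range.

## Working session

There is one attempt and no reset: what is moved stays moved. The work goes in short steps, Python scripts to look and compute and a shell command to move; the robot and the scene stay as the last step left them, time stands still between calls to the robot, and variables do not carry over. Pictures are saved under pics/ and viewed, at most 10 in all, crops included, and the job is handed in when it is done.

```bash
ls; mkdir -p pics
python3 - <<'E'
from station import arm,cams
import cv2,numpy as np
for n in("scene","top"):
    cv2.imwrite(f"pics/{n}0.png",cams.grab_frame(n)); i=cams.camera_info(n); print(n,{k:np.round(v,4).tolist() for k,v in i.items() if not isinstance(v,str)})
print(np.round(cams.camera_info("wrist")["hand_eye"],4).tolist())
s=arm.get_state();print(s)
E
```

```text
pics
scene {'camera_matrix': [[490.5456, 0.0, 318.0211], [0.0, 490.5456, 238.7153], [0.0, 0.0, 1.0]], 'R': [[0.7931, -0.6088, 0.019], [-0.2179, -0.3126, -0.9245], [0.5688, 0.7291, -0.3806]], 't': [-0.4729, 0.2003, 0.8999]}
top {'camera_matrix': [[579.9875, 0.0, 325.2413], [0.0, 579.9875, 233.7163], [0.0, 0.0, 1.0]], 'R': [[0.0093, -0.9999, 0.0134], [-0.997, -0.0103, -0.0772], [0.0773, -0.0126, -0.9969]], 't': [-0.0093, 0.5702, 1.3588]}
[[0.0009, -0.9667, -0.2559, 0.07], [1.0, 0.0007, 0.0009, -0.0004], [-0.0007, -0.2559, 0.9667, -0.1575], [0.0, 0.0, 0.0, 1.0]]
{'t': 0.1, 'q': array([-8.49920234e-01,  3.59297204e-01,  1.11526305e-02, -2.83944238e-04,
       -1.22412844e+00, -2.88096201e-01]), 'qd': array([-0.00104176, -0.00054062,  0.00160975, -0.00028577, -0.00088354,
       -0.00107349]), 'joint_efforts': array([-9.87998174e-04, -5.84163094e+01,  2.93752384e+01,  7.01548755e+00,
        1.01807347e-02, -2.02551371e-05]), 'eef_pos': array([ 0.2828686 , -0.61238091,  0.22573344]), 'ee_rot': array([ 3.14010097e+00, -1.63662216e-04, -2.70890931e+00]), 'force': array([ 0.18616556, -0.28714869,  0.00896638]), 'moment': array([0.00093663, 0.06288675, 0.02252446]), 'gripper_force': 0.0, 'width': 0.08771690964845065}
```

View pics/scene0.png

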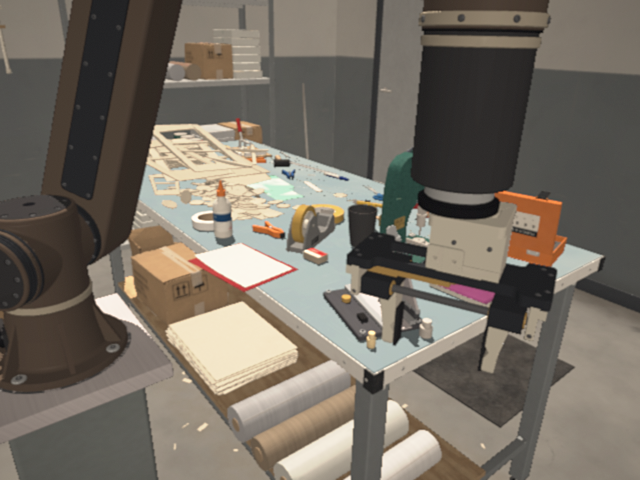

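View pics/top0.png

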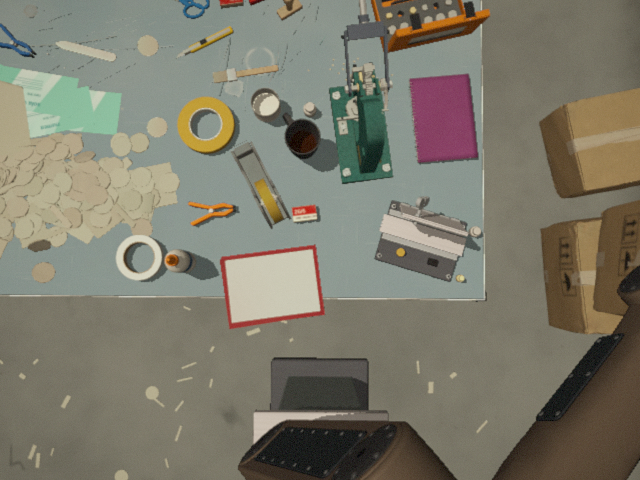

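The guide is at about (421,241) in the top view, with its cover near upright at the back and the wing at about (421,203). The dies are at (475,232) and (460,279). I'll zoom in on this area.

Run:
```python
import cv2
a=cv2.imread("pics/top0.png")[185:295,360:500]
cv2.imwrite("pics/topz.png",cv2.resize(a,(763,600),interpolation=cv2.INTER_CUBIC))
```

```text
(no output)
```

View pics/topz.png

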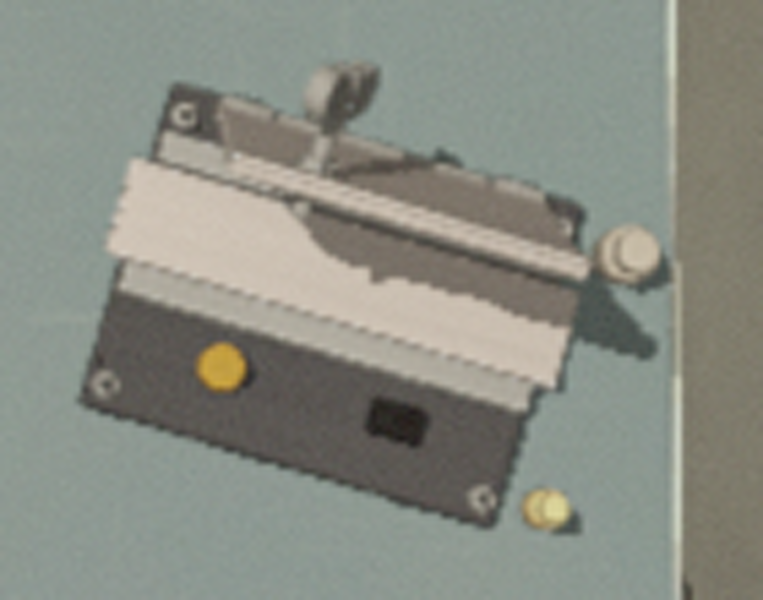

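The plate corners in the crop are about (172,85), (583,208), (80,402) and (495,527). The free edge runs from (235,160) to (590,270), and the wing is at about (343,90).

```bash
cat > h.py <<'E'
import numpy as np
from station import cams
from scipy.optimize import least_squares
def rz(a): c,s=np.cos(a),np.sin(a); return np.array([[c,-s,0],[s,c,0],[0,0,1]])
def ry(a): c,s=np.cos(a),np.sin(a); return np.array([[c,0,s],[0,1,0],[-s,0,c]])
def proj(n,X):
    i=cams.camera_info(n); p=np.atleast_2d(X)@np.array(i["R"]).T+np.array(i["t"]); p=p@np.array(i["camera_matrix"]).T; return p[:,:2]/p[:,2:]
def G(p,L): return np.atleast_2d(L)@rz(p[2]).T+[p[0],p[1],0]
def C(th,L): # cover-local (hinge origin) -> guide
    return np.atleast_2d(L)@ry(th).T+[.067,0,.0245]
E
python3 - <<'E'
from h import *
f=lambda a:np.array(a,float)/5.4525+[360,185]
pix=f([(172,85),(583,208),(80,402),(495,527)])
L=np.array([[.075,.095,.012],[.075,-.095,.012],[-.075,.095,.012],[-.075,-.095,.012]])
r=least_squares(lambda p:(proj("top",G(p,L))-pix).ravel(),[.6,-.15,0]);p=r.x;print(p,np.round(r.fun,1))
cp=f([(235,160),(590,270),(343,90)])
for zt in (0.003,):
  CL=np.array([[-.125,.075,zt],[-.125,-.075,zt],[-.109,.04,.039]])
  for th in np.arange(1.2,1.91,.1): print(round(th,2),np.round(proj("top",G(p,C(th,CL)))-cp,1).tolist())
i=cams.camera_info("top");R=np.array(i["R"]);t=np.array(i["t"]);K=np.array(i["camera_matrix"])
for n,q,z in(("die",(632,252),.034),("dies",(550,508),.03)):
  d=R.T@np.linalg.inv(K)@np.r_[f(q),1];o=-R.T@t;print(n,o+d*(z-o[2])/d[2])
E
```

```text
[ 0.55611759 -0.23393514 -0.28107081] [ 0.2 -0.7  0.4 -0.7 -0.3  0.8 -0.2  0.6]
1.2 [[-1.4, 2.1], [-0.5, 1.6], [-1.0, 2.5]]
1.3 [[0.4, -3.3], [1.4, -3.8], [0.4, -2.5]]
1.4 [[2.1, -8.8], [3.2, -9.2], [1.7, -7.4]]
1.5 [[3.7, -14.3], [4.9, -14.7], [2.9, -12.1]]
1.6 [[5.3, -19.8], [6.4, -20.2], [3.9, -16.6]]
1.7 [[6.8, -25.1], [7.8, -25.6], [4.8, -20.7]]
1.8 [[8.1, -30.2], [8.9, -30.8], [5.5, -24.5]]
1.9 [[9.4, -35.1], [9.9, -35.7], [6.1, -28.0]]
die [ 0.57893817 -0.3604994   0.034     ]
dies [ 0.46768314 -0.32476037  0.03      ]
```

```bash
cat > st.py <<'E'
from h import *
from station import arm
P=np.array([.5561,-.2339,-.281])
s=arm.get_state();d=s["eef_pos"]-[P[0],P[1],0]
print("t",round(s["t"],2),"guide",np.round(rz(-P[2])@d,4),"rpy",np.round(s["ee_rot"],3),"F",np.round(s["force"],1),"M",np.round(s["moment"],2),"w",round(s["width"],4),"gf",round(s["gripper_force"],1),"q",np.round(s["q"],2))
E
python3 -m handwheel '[[[0,0,0,0,0,-0.37,255],[0,0,0,0,0,-0.74,255],[0,0,0,0,0,-0.86,255]]]' 10
python3 -m handwheel '[[[0,0,0,0,0,-0.37,255],[0,0,0,0,0,-0.74,255],[0,0,0,0,0,-0.86,255]]]'
python3 st.py
python3 -m handwheel '[[[-0.5,-0.3,0,0,0,0,255],[-1,-0.6,0,0,0,0,255]]]'
python3 st.py
```

```text
t: 0.48
eef_pos: [0.283, -0.6125, 0.226]
ee_rot: [3.141, 0.0, -2.275]
force: [-0.4, -0.9, 1.1]
width: 0.0634
gripper_force: 0.0
t: 0.85
eef_pos: [0.2829, -0.6125, 0.226]
ee_rot: [3.141, 0.001, -1.845]
force: [-0.3, 0.3, -0.6]
width: 0.0331
gripper_force: 0.0
t 0.85 guide [-0.1575 -0.4395  0.226 ] rpy [ 3.141e+00  1.000e-03 -1.845e+00] F [-0.3  0.3 -0.6] M [ 0.03  0.13 -0.04] w 0.0331 gf 0.0 q [-0.85  0.36  0.01 -0.   -1.22  0.58]
t: 1.1
eef_pos: [0.3513, -0.5483, 0.2258]
ee_rot: [3.141, 0.001, -1.85]
force: [0.3, -0.1, -0.2]
width: 0.0128
gripper_force: 0.0
t 1.1 guide [-0.1096 -0.3588  0.2258] rpy [ 3.141e+00  1.000e-03 -1.850e+00] F [ 0.3 -0.1 -0.2] M [ 0.02 -0.03 -0.04] w 0.0128 gf 0.0 q [-0.7   0.32 -0.04 -0.   -1.21  0.42]
```

```bash
python3 -m handwheel '[[[-0.5,-0.3,0,0,0,0,255],[-0.98,-0.59,0,0,0,0,255]]]' >/dev/null
python3 -m handwheel '[[[-0.5,-0.3,0,0,0,0,255],[-0.98,-0.59,0,0,0,0,255]]]' >/dev/null
python3 -m handwheel '[[[-0.5,-0.3,0,0,0,0,255],[-0.98,-0.59,0,0,0,0,255]]]' >/dev/null
python3 -m handwheel '[[[-0.5,-0.3,0,0,0,0,255],[-0.98,-0.58,0,0,0,0,255],[-0.98,-0.58,0,0,0,0,255]]]' >/dev/null
python3 st.py
python3 - <<'E'
import cv2,numpy as np
from station import cams
cv2.imwrite("pics/a.png",np.hstack([cv2.resize(cams.grab_frame("wrist"),(400,300)),cv2.resize(cams.grab_frame("scene")[150:390,240:560],(400,300))]))
E
```

```text
t 2.23 guide [ 0.0786 -0.0425  0.2254] rpy [ 3.14   0.    -1.846] F [-0.1  0.2  0.2] M [-0.02  0.07  0.  ] w 0.0004 gf 0.0 q [-0.16  0.38  0.04 -0.   -1.23 -0.11]
```

View pics/a.png

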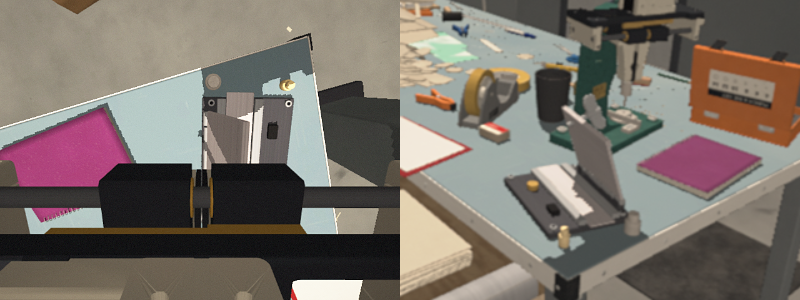

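The right half shows the cover standing open and the gripper above and behind it, with nothing between them. Descending behind the cover.

```bash
python3 -m handwheel '[[[0,0,0.5,0,0,0,255],[0,0,1,0,0,0,255]]]' >/dev/null
python3 -m handwheel '[[[0,0,0.38,0,0,0,255],[0,0,0.38,0,0,0,255]]]' >/dev/null
python3 st.py
python3 -m handwheel '[[[0,0.1,0,0,0,0,255],[0,0.2,0,0,0,0,255],[0,0.3,0,0,0,0,255],[0,0.4,0,0,0,0,255]]]' >/dev/null
python3 st.py
```

```text
t 2.83 guide [ 0.0752 -0.0465  0.1136] rpy [ 3.136 -0.    -1.85 ] F [-0.2 -0.1  0.1] M [-0.03  0.08  0.  ] w 0.0006 gf 0.0 q [-0.17  0.46 -0.1  -0.   -1.02 -0.11]
t 3.33 guide [ 0.0465 -0.0454  0.1174] rpy [-3.138  0.    -1.848] F [ 3.8 -1.7 -1.5] M [-0.43 -1.42 -0.02] w 0.0005 gf 1.7 q [-0.16  0.41 -0.18  0.   -0.98 -0.12]
```

```bash
python3 -m handwheel '[[[0,0.2,0.13,0,0,0,255],[0,0.38,0.28,0,0,0,255],[0,0.47,0.4,0,0,0,255],[0,0.56,0.53,0,0,0,255],[0,0.62,0.67,0,0,0,255]]]' >/dev/null
python3 st.py
python3 -m handwheel '[[[0,0.05,0.13,0,0,0,255],[0,0.08,0.25,0,0,0,255],[0,0.1,0.38,0,0,0,255],[0,0.1,0.42,0,0,0,255],[0,0.1,0.44,0,0,0,255]]]' >/dev/null
python3 st.py
```

```text
t 3.95 guide [-0.0046 -0.0457  0.062 ] rpy [ 3.141 -0.    -1.849] F [-0.4  1.   3.5] M [ 0.27  0.45 -0.  ] w 0.0002 gf 1.4 q [-0.15  0.4  -0.34 -0.   -0.83 -0.13]
t 4.58 guide [-0.0125 -0.0457  0.0276] rpy [ 3.14  -0.    -1.849] F [-5.8  4.8 16.8] M [1.76 2.26 0.02] w 0.0003 gf 8.7 q [-0.15  0.43 -0.39  0.   -0.75 -0.13]
```

```bash
python3 -m handwheel '[[[0,0,0.03,0,0,0,255],[0,0,0.03,0,0,0,255],[0,0,0.03,0,0,0,255]]]' >/dev/null
python3 st.py
python3 -m handwheel '[[[0,0,-0.6,0,0,0,0],[0,0,-1,0,0,0,0]]]' >/dev/null
python3 -m handwheel '[[[0,0,-0.6,0,0,0,0],[0,0,-1,0,0,0,0]]]' >/dev/null
python3 -m handwheel '[[[0.5,0,-0.5,0,0,0,0],[1,0,-0.5,0,0,0,0],[1,0,-0.5,0,0,0,0]]]' >/dev/null
python3 st.py
python3 - <<'E'
import cv2,numpy as np
from station import cams
t=cams.grab_frame("top")[185:295,360:500]
cv2.imwrite("pics/b.png",np.hstack([cv2.resize(t,(400,314)),cv2.resize(cams.grab_frame("scene")[220:370,300:490],(398,314))]))
E
```

```text
t 4.95 guide [-0.0124 -0.0457  0.0275] rpy [ 3.142 -0.    -1.848] F [-9.   6.8 26.3] M [2.54 3.54 0.05] w 0.0003 gf 13.1 q [-0.15  0.43 -0.39  0.   -0.75 -0.13]
t 5.83 guide [-0.0119 -0.1278  0.2251] rpy [-3.141 -0.    -1.852] F [-0.2  0.3 -0.2] M [ 0.09  0.09 -0.01] w 0.0646 gf 0.0 q [-0.29  0.27 -0.12  0.   -1.18  0.01]
```

View pics/b.png

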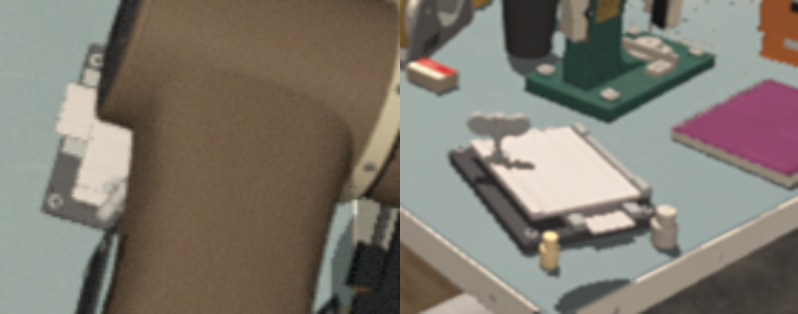

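Cover shut. In the scene view the wing bar runs from about (333,277) to (361,278).

Run:
```python
from h import *
P=np.array([.5561,-.2339,-.281]);c=np.array([-.042,.04,.0635])
print(G(P,c),proj("scene",G(P,c)))
for a in range(0,180,15):
  r=np.radians(a);d=np.array([np.cos(r),np.sin(r),0])*.032
  print(a,np.round(proj("scene",G(P,[c-d,c+d])),1).tolist())
```

```text
[[ 0.52683996 -0.18382156  0.0635    ]] [[345.3589416 278.430283 ]]
0 [[331.5, 280.7], [359.0, 276.2]]
15 [[333.5, 282.4], [356.8, 274.6]]
30 [[336.4, 283.8], [354.0, 273.3]]
45 [[339.9, 284.8], [350.5, 272.4]]
60 [[343.8, 285.4], [346.8, 271.9]]
75 [[347.9, 285.5], [343.0, 271.8]]
90 [[351.8, 285.1], [339.3, 272.1]]
105 [[355.1, 284.2], [336.0, 272.9]]
120 [[357.8, 283.0], [333.3, 274.0]]
135 [[359.6, 281.4], [331.4, 275.5]]
150 [[360.4, 279.7], [330.4, 277.2]]
165 [[360.2, 277.9], [330.4, 278.9]]
```

```bash
python3 -m handwheel '[[[-0.5,0.1,0,0,0,-0.36,0],[-1,0.19,0,0,0,-0.72,0],[-1,0.19,0,0,0,-0.8,0]]]' >/dev/null
python3 -m handwheel '[[[0,0,0,0,0,-0.36,0],[0,0,0,0,0,-0.72,0],[0,0,0,0,0,-0.8,0]]]' >/dev/null
python3 -m handwheel '[[[0,0,0,0,0,-0.36,0],[0,0,0,0,0,-0.72,0],[0,0,0,0,0,-0.78,0]]]' >/dev/null
python3 st.py
cat > to.py <<'E'
import sys
from st import *
from scipy.spatial.transform import Rotation as Ro
T=np.array([float(a) for a in sys.argv[1:4]]);yaw=float(sys.argv[4])
R=Ro.from_euler("xyz",s["ee_rot"]);print("shift units",np.round(R.inv().apply(T-s["eef_pos"])/.08,3),"turn units",np.round((R.inv()*Ro.from_euler("xyz",[np.pi,0,yaw])).as_rotvec()/.5,3))
E
python3 to.py .495 -.159 .225 -.66
```

```text
t 7.05 guide [-0.0273 -0.0449  0.2246] rpy [ 3.141e+00  1.000e-03 -6.570e-01] F [-0.7 -0.3  0.3] M [-0.03  0.12 -0.01] w 0.0878 gf 0.0 q [-0.15  0.21 -0.2  -0.   -1.16  1.06]
t 7.05 guide [-0.0273 -0.0449  0.2246] rpy [ 3.141e+00  1.000e-03 -6.570e-01] F [-0.7 -0.3  0.3] M [-0.03  0.12 -0.01] w 0.0878 gf 0.0 q [-0.15  0.21 -0.2  -0.   -1.16  1.06]
shift units [-1.065 -0.921 -0.004] turn units [0.    0.001 0.005]
```

```bash
python3 -m handwheel '[[[-0.5,-0.45,0,0,0,0,0],[-1,-0.92,0,0,0,0,0],[-1,-0.92,0,0,0,0,0]]]' >/dev/null
python3 - <<'E'
from st import *
import cv2
from scipy.spatial.transform import Rotation as Ro
im=cams.grab_frame("wrist");cv2.imwrite("pics/w.png",im)
i=cams.camera_info("wrist");H=np.array(i["hand_eye"]);K=np.array(i["camera_matrix"]);print(K.tolist())
T=np.eye(4);T[:3,:3]=Ro.from_euler("xyz",s["ee_rot"]).as_matrix();T[:3,3]=s["eef_pos"];print(s["eef_pos"])
np.savez("w.npz",A=T@H,K=K)
c=np.linalg.inv(T@H)@np.r_[.5268,-.1838,.0755,1];print(K@c[:3]/c[2])
E
```

```text
t 7.42 guide [-0.0756  0.055   0.2253] rpy [-3.141 -0.    -0.658] F [ 0.   0.7 -0.6] M [-0.14  0.05  0.02] w 0.0877 gf 0.0 q [ 0.06  0.11 -0.32 -0.   -1.14  0.85]
[[360.23657714208844, 0.0, 322.1088795384682], [0.0, 360.23657714208844, 234.77972047260442], [0.0, 0.0, 1.0]]
[ 0.49872054 -0.16005307  0.22534339]
[322.57229387 177.91762504   1.        ]
```

View pics/w.png

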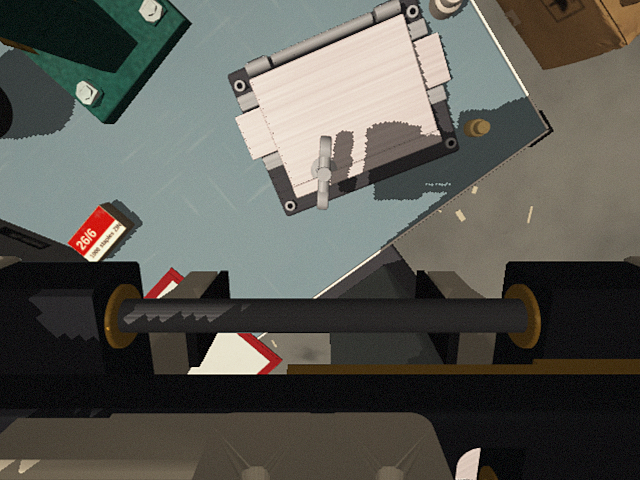

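The wing's top edge runs from about (325,137) to (322,208), close to the predicted centre (323,178).

```bash
python3 - <<'E'
import numpy as np
d=np.load("w.npz");A=d["A"];K=d["K"]
def b(u,v,z):
    r=A[:3,:3]@np.linalg.inv(K)@[u,v,1];return A[:3,3]+r*(z-A[2,3])/r[2]
p,q=b(325,137,.075),b(322,208,.075);e=p-q
print(p,q,(p+q)/2,np.hypot(*e[:2]),np.arctan2(e[1],e[0]))
E
python3 to.py .527 -.183 .12 -.66
```

```text
[ 0.55207732 -0.20581436  0.075     ] [ 0.50654886 -0.16756221  0.075     ] [ 0.52931309 -0.18668829  0.075     ] 0.059464841492842174 -0.6987659414508784
t 7.47 guide [-0.0749  0.054   0.2253] rpy [-3.141e+00 -1.000e-03 -6.580e-01] F [ 0.1 -0.  -0.4] M [-0.12  0.11  0.03] w 0.0876 gf 0.0 q [ 0.06  0.11 -0.32 -0.   -1.14  0.85]
shift units [0.441 0.002 1.317] turn units [-0.001 -0.001  0.004]
```

```bash
python3 -m handwheel '[[[0.24,0.01,0.5,0,0,0.06,0],[0.47,0.01,1,0,0,0.06,0],[0.47,0.01,1,0,0,0.06,0]]]' >/dev/null
python3 to.py .528 -.185 .045 -.69
python3 -m handwheel '[[[0,0,0.5,0,0,0,0],[0,0,1,0,0,0,0],[0,0,1,0,0,0,0]]]' >/dev/null
python3 to.py .528 -.185 .045 -.69
```

```text
t 7.85 guide [-0.041   0.0363  0.1414] rpy [ 3.138  0.005 -0.692] F [-0.3  0.4 -0.3] M [-0.05  0.22 -0.01] w 0.0877 gf 0.0 q [ 0.01  0.25 -0.36 -0.   -0.97  0.87]
shift units [-0.003 -0.04   1.205] turn units [ 0.008  0.011 -0.005]
t 8.22 guide [-0.0413  0.0369  0.0636] rpy [ 3.139  0.004 -0.69 ] F [-0.2 -0.4  0.5] M [-0.04  0.22 -0.  ] w 0.0878 gf 0.0 q [ 0.01  0.33 -0.45 -0.   -0.8   0.87]
shift units [-0.002 -0.031  0.233] turn units [ 0.006  0.007 -0.001]
```

```bash
python3 -m handwheel '[[[0,-0.03,0.23,0,0,0,0],[0,-0.03,0.23,0,0,0,0]]]' >/dev/null; python3 st.py
python3 -m handwheel '[[[0,0,0,0,0,0,255],[0,0,0,0,0,0,255],[0,0,0,0,0,0,255],[0,0,0,0,0,0,255],[0,0,0,0,0,0,255]]]' 40
python3 -m handwheel '[[[0,0,0,0,0,0,255],[0,0,0,0,0,0,255],[0,0,0,0,0,0,255]]]' >/dev/null
python3 st.py
```

```text
t 8.47 guide [-0.0383  0.0398  0.0479] rpy [-3.141e+00 -1.000e-03 -6.890e-01] F [0.4 0.4 0.1] M [-0.06  0.18  0.02] w 0.088 gf 0.0 q [ 0.01  0.36 -0.46  0.   -0.76  0.87]
t: 9.1
eef_pos: [0.5298, -0.1849, 0.0466]
ee_rot: [3.142, 0.0, -0.689]
force: [0.1, 0.3, -1.0]
width: 0.0435
gripper_force: 0.0
t 9.47 guide [-0.0388  0.0398  0.0465] rpy [ 3.142  0.    -0.689] F [0.2 0.6 0.2] M [-0.02  0.18 -0.02] w 0.0134 gf 0.0 q [ 0.01  0.36 -0.46 -0.   -0.75  0.87]
```

```bash
python3 -m handwheel '[[[0,0,0,0,0,0,255],[0,0,0,0,0,0,255],[0,0,0,0,0,0,255]]]' >/dev/null
python3 st.py
python3 -m handwheel '[[[0,0,0,0,0,0.2,255],[0,0,0,0,0,0.4,255],[0,0,0,0,0,0.6,255],[0,0,0,0,0,0.8,255]]]' >/dev/null
python3 st.py
```

```text
t 9.85 guide [-0.039   0.0394  0.0465] rpy [ 3.141  0.    -0.689] F [-1.2 -4.5  0.1] M [-1.51  0.63 -0.03] w 0.0098 gf 39.9 q [ 0.01  0.36 -0.46  0.   -0.75  0.87]
t 10.35 guide [-0.039   0.0396  0.0465] rpy [ 3.141 -0.    -1.092] F [-0.6 -3.4 -0. ] M [-1.18  0.54  0.17] w 0.0097 gf 40.0 q [ 0.01  0.36 -0.46  0.   -0.75  0.47]
```

Gripped at 9.8 mm and 40 N, and the wing turns freely (Mz 0.17). Continuing clockwise until the moment jumps.

```bash
python3 -m handwheel '[[[0,0,0,0,0,0.2,255],[0,0,0,0,0,0.4,255],[0,0,0,0,0,0.6,255],[0,0,0,0,0,0.8,255]]]' >/dev/null
python3 st.py
python3 -m handwheel '[[[0,0,0,0,0,0.2,255],[0,0,0,0,0,0.4,255],[0,0,0,0,0,0.6,255]]]' >/dev/null
python3 st.py
python3 -m handwheel '[[[0,0,0,0,0,0.2,255],[0,0,0,0,0,0.4,255],[0,0,0,0,0,0.6,255]]]' >/dev/null
python3 st.py
```

```text
t 10.85 guide [-0.0388  0.0397  0.0465] rpy [ 3.141 -0.    -1.492] F [ 0.  -3.7  0.5] M [-1.18  0.32  0.1 ] w 0.0098 gf 40.0 q [ 0.01  0.36 -0.46  0.   -0.75  0.07]
t 11.22 guide [-0.0387  0.0397  0.0465] rpy [-3.141 -0.    -1.792] F [-0.2 -4.2  0.3] M [-1.18  0.19  0.11] w 0.0097 gf 40.0 q [ 0.01  0.36 -0.46  0.   -0.75 -0.23]
t 11.6 guide [-0.0386  0.0397  0.0465] rpy [-3.141 -0.    -2.092] F [-0.3 -4.2 -1.3] M [-1.36  0.01  0.1 ] w 0.0097 gf 40.0 q [ 0.01  0.36 -0.46  0.   -0.75 -0.53]
```

```bash
python3 -m handwheel '[[[0,0,0,0,0,0.2,255],[0,0,0,0,0,0.4,255]]]' >/dev/null
python3 st.py
python3 -m handwheel '[[[0,0,0,0,0,0.2,255],[0,0,0,0,0,0.4,255]]]' >/dev/null
python3 st.py
python3 -m handwheel '[[[0,0,0,0,0,0.2,255],[0,0,0,0,0,0.4,255]]]' >/dev/null
python3 st.py
```

```text
t 11.85 guide [-0.0385  0.0397  0.0465] rpy [-3.141  0.    -2.292] F [ 0.  -4.8 -2.4] M [-1.51 -0.09  0.16] w 0.0097 gf 40.0 q [ 0.01  0.36 -0.46  0.   -0.75 -0.73]
t 12.1 guide [-0.0384  0.0397  0.0466] rpy [-3.141  0.    -2.492] F [ 1.3 -4.  -2.2] M [-1.64 -0.14  0.09] w 0.0093 gf 40.0 q [ 0.01  0.36 -0.46  0.   -0.75 -0.93]
t 12.35 guide [-0.0384  0.0396  0.0465] rpy [-3.141  0.    -2.692] F [ 0.1 -3.2 -1.8] M [-1.79 -0.18  0.1 ] w 0.0099 gf 40.0 q [ 0.01  0.36 -0.46  0.   -0.75 -1.13]
```

```bash
python3 -m handwheel '[[[0,0,0,0,0,0.2,255],[0,0,0,0,0,0.4,255]]]' >/dev/null
python3 st.py
python3 -m handwheel '[[[0,0,0,0,0,0.2,255],[0,0,0,0,0,0.4,255]]]' >/dev/null
python3 st.py
python3 -m handwheel '[[[0,0,0,0,0,0.2,255],[0,0,0,0,0,0.4,255]]]' >/dev/null
python3 st.py
python3 - <<'E'
import cv2,numpy as np
from station import cams
cv2.imwrite("pics/c.png",np.hstack([cv2.resize(cams.grab_frame("wrist"),(400,300)),cv2.resize(cams.grab_frame("scene")[220:340,270:430],(400,300))]))
E
```

```text
t 12.6 guide [-0.0383  0.0395  0.0465] rpy [-3.141  0.    -2.892] F [ 0.2 -5.8 -1.2] M [-2.04 -0.29  0.14] w 0.01 gf 40.0 q [ 0.01  0.36 -0.46  0.   -0.75 -1.33]
t 12.85 guide [-0.0383  0.0395  0.0466] rpy [-3.141e+00  1.000e-03 -3.092e+00] F [ 1.2 -5.9 -2.3] M [-2.22 -0.29  0.14] w 0.0096 gf 40.0 q [ 0.01  0.36 -0.46  0.   -0.75 -1.53]
t 13.1 guide [-0.0383  0.0394  0.0466] rpy [-3.141e+00  1.000e-03  2.992e+00] F [ 1.3 -5.7 -2.9] M [-2.43 -0.3   0.1 ] w 0.0097 gf 40.0 q [ 0.01  0.36 -0.46  0.   -0.75 -1.73]
```

View pics/c.png

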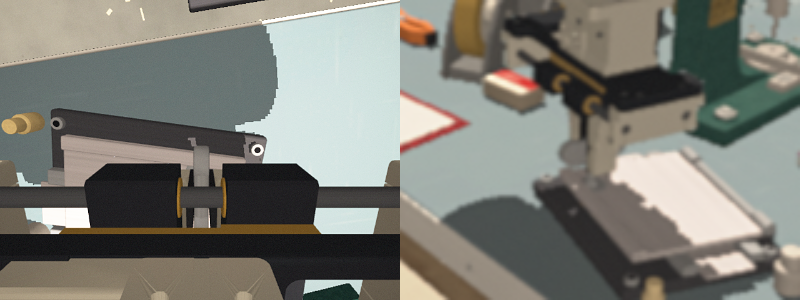

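The wing is still aligned between the fingers at about (200,160) in the left half. Continuing.

```bash
python3 -m handwheel '[[[0,0,0,0,0,0.2,255],[0,0,0,0,0,0.4,255]]]' >/dev/null
python3 st.py
python3 -m handwheel '[[[0,0,0,0,0,0.2,255],[0,0,0,0,0,0.4,255]]]' >/dev/null
python3 st.py
python3 -m handwheel '[[[0,0,0,0,0,0.2,255],[0,0,0,0,0,0.4,255]]]' >/dev/null
python3 st.py
```

```text
t 13.45 guide [-0.0382  0.0394  0.0466] rpy [-3.141e+00  1.000e-03  2.793e+00] F [ 1.8 -6.  -3. ] M [-2.32 -0.83  0.84] w 0.0099 gf 41.7 q [ 0.01  0.36 -0.46  0.   -0.75 -1.93]
t 13.7 guide [-0.0374  0.0395  0.0467] rpy [-3.141e+00  2.000e-03  2.594e+00] F [ 2.6 -7.5 -5. ] M [-2.84 -0.93  1.37] w 0.013 gf 51.4 q [ 0.01  0.36 -0.46  0.   -0.75 -2.13]
t 13.95 guide [-0.0369  0.0395  0.0468] rpy [3.141e+00 3.000e-03 2.396e+00] F [ 4.1 -8.5 -6.2] M [-3.24 -1.5   2.13] w 0.0162 gf 72.0 q [ 0.01  0.36 -0.46  0.   -0.75 -2.33]
```

The screw seats at a wing yaw of about 2.775: the moment jumped, and the skew at both wider openings gives 2.76. I'll back off to yaw 4.345 (= −1.938), which is −3.9 units.

```bash
python3 -m handwheel '[[[0,0,0,0,0,-0.2,255],[0,0,0,0,0,-0.4,255],[0,0,0,0,0,-0.6,255],[0,0,0,0,0,-0.8,255]]]' >/dev/null
python3 st.py
python3 -m handwheel '[[[0,0,0,0,0,-0.2,255],[0,0,0,0,0,-0.4,255],[0,0,0,0,0,-0.6,255],[0,0,0,0,0,-0.8,255]]]' >/dev/null
python3 st.py
python3 -m handwheel '[[[0,0,0,0,0,-0.2,255],[0,0,0,0,0,-0.4,255],[0,0,0,0,0,-0.6,255],[0,0,0,0,0,-0.8,255]]]' >/dev/null
python3 -m handwheel '[[[0,0,0,0,0,-0.2,255],[0,0,0,0,0,-0.4,255],[0,0,0,0,0,-0.6,255],[0,0,0,0,0,-0.8,255]]]' >/dev/null
python3 -m handwheel '[[[0,0,0,0,0,-0.2,255],[0,0,0,0,0,-0.4,255],[0,0,0,0,0,-0.6,255],[0,0,0,0,0,-0.7,255],[0,0,0,0,0,-0.7,255]]]' >/dev/null
python3 st.py
python3 - <<'E'
import cv2,numpy as np
from station import cams
cv2.imwrite("pics/d.png",np.hstack([cv2.resize(cams.grab_frame("wrist")[170:410,160:480],(400,300)),cv2.resize(cams.grab_frame("scene")[220:340,270:430],(400,300))]))
E
```

```text
t 14.45 guide [-0.0382  0.0394  0.0466] rpy [-3.141e+00  1.000e-03  2.799e+00] F [-0.2 -6.  -1.2] M [-2.08  0.28  0.35] w 0.0104 gf 38.8 q [ 0.01  0.36 -0.46  0.   -0.75 -1.93]
t 14.95 guide [-0.0385  0.0394  0.0466] rpy [-3.141  0.    -3.086] F [ 0.3 -6.1 -0.3] M [-2.08 -0.03 -0.12] w 0.0101 gf 39.9 q [ 0.01  0.36 -0.46  0.   -0.75 -1.53]
t 16.57 guide [-0.0387  0.0395  0.0466] rpy [-3.141 -0.    -1.939] F [-0.7 -5.3 -0.7] M [-1.83  0.23  0.05] w 0.0096 gf 39.8 q [ 0.01  0.36 -0.46  0.   -0.75 -0.38]
```

View pics/d.png

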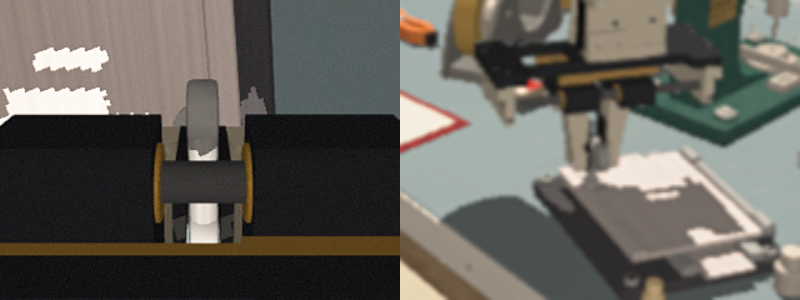

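The wing is still square between the pads at (202,150), the cover is flat and the grip is 40 N. Handing in.

```bash
python3 -m handwheel '[[[0,0,0,0,0,0,255],[0,0,0,0,0,0,255],[0,0,0,0,0,0,255],[0,0,0,0,0,0,255]]]' >/dev/null; python3 st.py; python3 -c "
from station import arm
print(arm.job_done())"
```

```text
t 17.18 guide [-0.0387  0.0396  0.0466] rpy [-3.141 -0.    -1.94 ] F [-1.1 -5.3 -0.2] M [-1.97  0.22  0.1 ] w 0.0101 gf 39.8 q [ 0.01  0.36 -0.46  0.   -0.75 -0.38]
the job is handed in; nothing more can be done
None
```

The cover is shut, and the screw was turned clockwise to its seat and backed off about a quarter turn (1.52–1.57 rad by my estimate). The wing is still gripped at about 40 N, and the job was handed in at 17 s with no verdict returned.

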